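Find the loose duct cover that rocks and push it open

TASK

Three of the four identical covers on the white bench duct are fixed blanks and one is the tip-up hatch over the sockets: with shut fingers press each cover slowly and lightly on its ribbed front strip until you find the one that rocks. Then push that cover's front end down and on towards its axle with the fingertips until the hatch is fully open against its stop, and take the hand away, leaving it standing open. Never press hard, grip nothing, and leave the small things on the duct and the domes beside it where they are.

Things in the scene. Friction and masses are not known exactly. Their poses are not given: they have to be found in the camera images.
- duct: white bench service duct, fixed, 500 mm long (its y), 130 mm front to back (its x, pointing away from the robot), 72 mm high; origin at the centre of its underside. In its top lie four identical flush light-grey cover panels, 81 mm wide (y) x 89 mm (x) x 5 mm thick, in openings of 84 x 92 mm; three are fixed blanks, one is the hatch. The bay under the hatch is empty down to 14 mm above the bench
- bay_1 (a point): middle of the ribbed dark-grey press strip (24 mm front to back, 79 mm wide) at the robot-side front end of the first cover panel counted from the duct's +y end; on the panel's top face, 72 mm above the bench; axes as the duct's. A place, not a panel: any of the four may hold the hatch. A blank only sinks on its foam seal (3 N per mm, 4 mm at most, springs back); the hatch keeps giving at about 1.5 N
- axle_1 (a point): where the axle (along the duct's y) lies if the first panel is the hatch: 44 mm beyond that press strip's middle, 69.5 mm above the bench, half-way through the panel's thickness. The panel reaches 56.5 mm from here to its front edge and 32.5 mm to its rear edge
- bay_2 (a point): middle of the ribbed dark-grey press strip (24 mm front to back, 79 mm wide) at the robot-side front end of the second cover panel counted from the duct's +y end; on the panel's top face, 72 mm above the bench; axes as the duct's. A place, not a panel: any of the four may hold the hatch. A blank only sinks on its foam seal (3 N per mm, 4 mm at most, springs back); the hatch keeps giving at about 1.5 N
- axle_2 (a point): where the axle (along the duct's y) lies if the second panel is the hatch: 44 mm beyond that press strip's middle, 69.5 mm above the bench, half-way through the panel's thickness. The panel reaches 56.5 mm from here to its front edge and 32.5 mm to its rear edge
- bay_3 (a point): middle of the ribbed dark-grey press strip (24 mm front to back, 79 mm wide) at the robot-side front end of the third cover panel counted from the duct's +y end; on the panel's top face, 72 mm above the bench; axes as the duct's. A place, not a panel: any of the four may hold the hatch. A blank only sinks on its foam seal (3 N per mm, 4 mm at most, springs back); the hatch keeps giving at about 1.5 N
- axle_3 (a point): where the axle (along the duct's y) lies if the third panel is the hatch: 44 mm beyond that press strip's middle, 69.5 mm above the bench, half-way through the panel's thickness. The panel reaches 56.5 mm from here to its front edge and 32.5 mm to its rear edge
- bay_4 (a point): middle of the ribbed dark-grey press strip (24 mm front to back, 79 mm wide) at the robot-side front end of the fourth cover panel counted from the duct's +y end; on the panel's top face, 72 mm above the bench; axes as the duct's. A place, not a panel: any of the four may hold the hatch. A blank only sinks on its foam seal (3 N per mm, 4 mm at most, springs back); the hatch keeps giving at about 1.5 N
- axle_4 (a point): where the axle (along the duct's y) lies if the fourth panel is the hatch: 44 mm beyond that press strip's middle, 69.5 mm above the bench, half-way through the panel's thickness. The panel reaches 56.5 mm from here to its front edge and 32.5 mm to its rear edge
- hatch (a joint): tilt of the one loose panel, wherever it is: 0 rad shut and flush, 1.22 rad (70 degrees) fully open at its stop. It grows as the front end is pushed down into the bay, then on towards the axle, while the rear end rises; it never tips the other way. A friction hinge holds it at any angle. Shut fingertips up to 30 mm thick fit into the bay in front of the open panel
- oil_pot: small black oil pot with a red lid, 28 mm across, 27 mm high, on the flat centre piece of the duct between the 2nd and 3rd panels; origin at the middle of its underside. Loose, must be left alone.
- loupe: black eyeglass loupe, 35 mm across, 30 mm high, standing on the duct's left end piece; origin at the middle of its underside. Loose, must be left alone.
- case_cushion: green round casing cushion with a brass disc, 36 mm across, 17 mm high, on the duct's right end piece; origin at the middle of its underside. Loose, must be left alone.
- dome_1: clear dust-cover dome on a blue base, 86 mm across, 68 mm high, standing off the duct's +y end; origin at the middle of its underside. Loose, must be left alone.
- dome_2: a second dust-cover dome like the first, off the duct's -y end; origin at the middle of its underside. Loose, must be left alone.

How it is judged:
By the outcome, as a careful person would: the job done as asked, in the order asked, and still so for the second after the job is handed in, with the robot touching nothing.
It also fails if it takes over 48 s, if anything falls off the work surface, if the arm or the gripper's body presses on something with over 40 N, if the wrist force passes 120 N, or if a joint passes its speed limit or range.

ROBOT

A 6-joint arm with a two-finger parallel gripper is mounted at the origin on the work surface. World frame = base frame: x ahead of the robot, y to its left, z up, the work surface at z = 0. Lengths are in m, angles in rad, forces in N, time in s.
With the tool pointing down it reaches from about 0.275 to 0.975 m from the base axis. Payload 8.4 kg.
Tool frame: the origin (TCP) lies on the mounting face of the last link; the fingertips stand 190 mm ahead of it and the grasp point (between the pads) lies 171 mm ahead of it (tip_reach is the distance from the TCP to the fingertips, in m); z points along the fingers, y is the line along which they close (so a half turn about z gives the same grasp; the last joint's range is limited). The gripper opens to 92 mm and grips with 3 to 60 N. Pads are 20 mm wide; open, the fingers measure 128 mm over their backs; the gripper's body (75 mm by 189 mm) begins 69 mm behind the grasp point.
Start: joints at [-1.293, 0.353, 1.633, -0, 1.155, -0.002], TCP at [0.173, -0.601, 0.405] pointing down, gripper open.
Joint ranges: [-2.63, 2.63], [-0.92, 2.1], [0.06, 2.66], [-1.3, 4.44], [0, 2.69], [-3.02, 3.02]. Speed limits (rad/s): [2.22, 2.22, 2.79, 3.14, 3.14, 3.14].

INTERFACE

Orientations are given as a rotation vector (axis times angle).
In Python, from station import * gives the robot as it stands.
- The arm moves only by the tool play_rows, never from a script. Its argument "increments" is text: rows parted by semicolons, each of 7 numbers parted by spaces: the shift along the tool's x, y, z in mm, then the turn, a rotation vector about the tool's x, y, z in rad, then the closure, from 0 (fully open) to 1 (shut). In form: x y z ax ay az claw; .... A call has 1 to 12 rows; each row is the pose to reach, as a shift and turn from the pose commanded when the call began, along the tool's axes at that moment; what a row does not reach only later rows make up. A row lasts 1/10 s, in which the tool goes at most 50 mm and 8.59 degrees, less where a joint would pass 70% of its speed; a pose out of reach is approached as far as the arm can. A call with a gripper value outside its range is refused whole. The fingers move at their own pace and stop on an object; "squeeze" is the grip in N (left out, the last holds). Time passes only in rows, so rows that repeat a pose let the fingers close. It gives the time, the measured TCP pose, the force, the opening and the grip force at its end, in the units of the state.
- read_state(): the state, without advancing time (a new reading comes with each control period).
- grab_frame(name): name is "side" or "top" or "wrist"; returns a dict with "pixels" (420x560x3 uint8, blue, green, red), "fx", "fy", "cx", "cy" (pixels), "dist" ([k1, k2, p1, p2, k3] as OpenCV has them; the pictures are not rectified), "extrinsics" (4x4, takes a point from camera to world coordinates). Camera axes: x right, y down, z forward; pixel columns grow to the right and rows downward; lengths in m; the calibration is good to about 2 mm. A picture is of the moment at which its call begins. There is no depth.
- close_job(): hands the job in; it is judged then, once.
Trained networks look in the newest picture that a camera, given by its name, has taken for a name from the list of things; names that differ only in an ending like _2 or _b are one class to them, and where a whole thing is asked for, a point or a joint stands for the part that bears it (a point fixed in the world has none). Each returns a list of dicts, best first, with "score" (0 to 1); they miss things now and then, are a little off and sometimes report something else, mostly with a low value. They report only what shows in the picture. A call takes as long as a camera call.
- find_in(camera, target): "extent" ([left, top, right, bottom] in pixels, round what is visible of it).
- regions_of(camera, target): "pixels" (420x560 bool, what is visible of it) and "extent" ([left, top, right, bottom] in pixels, round what is visible of it).
The state is a dict: "time": time; "qpos": joint angles; "qvel": joint speeds; "effort": joint torques, N m; "tool_pos": TCP position; "tool_rot": TCP orientation; "force": force on the tool from outside, world axes, zero at the start; "moment": the same for the moment, N m; "grip_width": finger opening in m; "gripper_force": force on a finger pad.
Only numpy, scipy, OpenCV 4.12 (cv2) and the standard library are available. Lean on these libraries where they do the work, as an engineer would, in place of code of your own. Each camera call takes 0.05 s, during which the arm holds its last target. There are 200 camera calls.

## Working session

There is one attempt and no reset: what is moved stays moved. The work goes in short steps, Python scripts to look and compute and a tool call to move; the robot and the scene stay as the last step left them, time stands still between calls to the robot, and variables do not carry over. Pictures are saved under pics/ and viewed, at most 10 in all, crops included, and the job is handed in when it is done.

Besides the shell and the picture viewer there is one more tool, called after "Call:" by a JSON object that holds its "name" and its "arguments", one argument or row to a line. play_rows: Moves the arm, as the interface text tells. Its arguments: {"type":"object","properties":{"increments":{"type":"string"},"squeeze":{"type":"number"}},"required":["increments"]}

```bash
mkdir -p pics; python3 - <<'E'
from station import *
import cv2, numpy as np
for c in ["top","side"]:
    f=grab_frame(c); cv2.imwrite(f"pics/{c}0.png",f["pixels"])
    print(c,f["fx"],f["fy"],f["cx"],f["cy"],f["dist"],np.round(f["extrinsics"],4).tolist())
    for n in ["duct","hatch","bay_1","oil_pot","loupe","case_cushion","dome_1"]:
        print(n,[(np.round(d["extent"]).tolist(),round(d["score"],2)) for d in find_in(c,n)][:5])
s=read_state();print(s["time"],s["tool_pos"],s["tool_rot"],s["force"],s["grip_width"])
E
```

```text
top 383.5031709668555 383.5031709668555 280.3860432431894 204.2404725347307 [-0.08279705  0.          0.          0.          0.        ] [[-0.0082, -0.9964, 0.0841, 0.4947], [-0.9999, 0.0091, 0.0103, -0.0185], [-0.0111, -0.084, -0.9964, 1.1868], [0.0, 0.0, 0.0, 1.0]]
duct [([201.0, 175.0, 374.0, 224.0], 0.63)]
hatch []
bay_1 [([199.0, 173.0, 378.0, 225.0], 0.88)]
oil_pot [([201.0, 174.0, 378.0, 225.0], 0.47)]
loupe [([361.0, 196.0, 376.0, 213.0], 0.61), ([206.0, 180.0, 217.0, 195.0], 0.55)]
case_cushion [([360.0, 197.0, 374.0, 213.0], 0.44), ([202.0, 176.0, 378.0, 226.0], 0.41)]
dome_1 [([139.0, 217.0, 170.0, 247.0], 0.65), ([389.0, 217.0, 417.0, 241.0], 0.58)]
side 524.8878357483005 524.8878357483005 277.17528802986624 209.10056434966253 [0.05029591 0.         0.         0.         0.        ] [[0.9797, -0.1305, 0.1521, 0.4016], [-0.2001, -0.5941, 0.7791, -0.9165], [-0.0113, -0.7937, -0.6082, 0.8049], [0.0, 0.0, 0.0, 1.0]]
duct [([247.0, 160.0, 351.0, 340.0], 0.96)]
hatch [([265.0, 194.0, 308.0, 220.0], 0.74)]
bay_1 [([252.0, 161.0, 357.0, 342.0], 0.67)]
oil_pot [([298.0, 214.0, 311.0, 226.0], 0.54)]
loupe [([276.0, 153.0, 292.0, 173.0], 0.67)]
case_cushion [([302.0, 290.0, 318.0, 308.0], 0.56)]
dome_1 [([213.0, 135.0, 247.0, 166.0], 0.91), ([262.0, 350.0, 310.0, 406.0], 0.71)]
0.8 [ 0.17258755 -0.60069809  0.40470383] [ 3.11084004e+00  4.38076542e-01 -2.23516047e-05] [-0.08646779  0.13301015  0.22366213] 0.09201904996947335
```

```bash
python3 - <<'E'
import cv2
a=cv2.imread("pics/top0.png")[150:270,120:440]; b=cv2.imread("pics/side0.png")[125:415,190:390]
cv2.imwrite("pics/topc.png",cv2.resize(a,None,fx=2.5,fy=2.5,interpolation=2))
cv2.imwrite("pics/sidec.png",cv2.resize(b,None,fx=2,fy=2,interpolation=2))
E
```

```text
(no output)
```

View pics/topc.png

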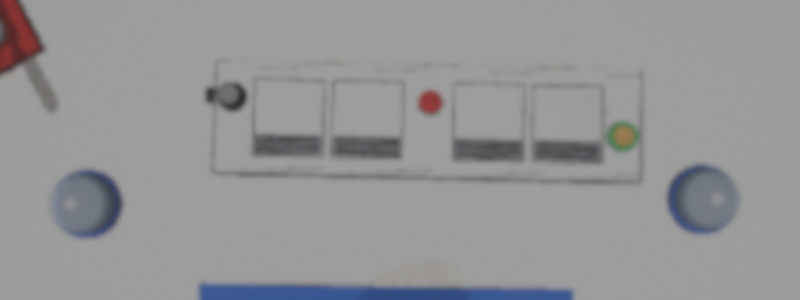

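View pics/sidec.png

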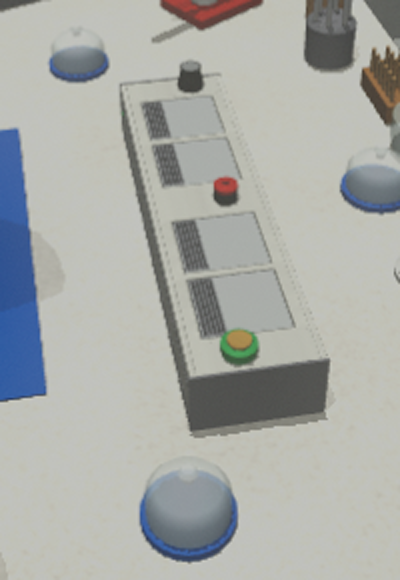

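```bash
cat > h.py <<'E'
import cv2, numpy as np
def ray(f,uv,z):
    K=np.array([[f["fx"],0,f["cx"]],[0,f["fy"],f["cy"]],[0,0,1.]])
    n=cv2.undistortPoints(np.float64(uv).reshape(-1,1,2),K,np.float64(f["dist"]))[:,0]
    T=np.array(f["extrinsics"]); d=np.c_[n,np.ones(len(n))]@T[:3,:3].T
    return T[:3,3]+d*((z-T[2,3])/d[:,2])[:,None]
E
python3 - <<'E'
from station import *; from h import *
rois={"top":[(235,208,19,9),(266,209,19,9),(315,210,19,9),(347,211,19,9)],
"side":[(267,184,14,24),(275,206,16,26),(284,247,16,30),(293,278,18,34)]}
for c in rois:
    f=grab_frame(c); g=cv2.cvtColor(f["pixels"],cv2.COLOR_BGR2GRAY).astype(float)
    P=[]
    for (u,v,w,h) in rois[c]:
        w+=16 if c=="top" else 2;h+=4 if c=="top" else 0
        x0,y0=u-w//2,v-h//2; p=g[y0:y0+h,x0:x0+w]
        m=(p<(np.percentile(p,3)+np.percentile(p,90))/2).astype(np.uint8)
        n,l,s,ce=cv2.connectedComponentsWithStats(m); k=1+np.argmax(s[1:,4])
        r=cv2.minAreaRect(np.argwhere(l==k)[:,::-1].astype(np.float32)); 
        print(c,s[k],np.round(ce[k]+[x0,y0],1),r[1]); P.append(ce[k]+[x0,y0])
    P=ray(f,P,.072); print(np.round(P,4).tolist(), np.linalg.norm(np.diff(P,axis=0),axis=1)); d=P[3]-P[0]; print("yaw",np.arctan2(d[0],-d[1]),"mid",P.mean(0))
    if c=="top":
        print("edge corners", np.round(ray(f,np.array([[215,60],[641,71],[213,173],[641,183]])/2.5+[120,150],.072),4).tolist())
    if c=="side": print(np.round(ray(f,np.array([[121,84],[219,76],[326,360],[190,380]])/2+[190,125],.072),4).tolist())
    for n,z in [("loupe",.1),("oil_pot",.095),("case_cushion",.085)]:
        for d in find_in(c,n): e=d["extent"]; print(n,d["score"],np.round(ray(f,[[(e[0]+e[2])/2,(e[1]+e[3])/2]],z),3))
E
```

```text
top [  3   2  28   8 217] [234.3 207.5] (7.0, 27.0)
top [  4   2  27   8 213] [266.2 208.5] (7.0, 26.0)
top [  3   2  28   8 222] [314.6 209.5] (7.0, 27.0)
top [  3   1  28   9 211] [346.9 210.3] (27.207265853881836, 7.800684928894043)
[[0.5803, 0.1278, 0.072], [0.5767, 0.0346, 0.072], [0.5724, -0.1065, 0.072], [0.5691, -0.2008, 0.072]] [0.09323578 0.1412102  0.09429792]
yaw -0.03408484513180248 mid [ 0.57465602 -0.03622215  0.072     ]
edge corners [[0.6804, 0.2121, 0.072], [0.6624, -0.2901, 0.072], [0.5469, 0.2133, 0.072], [0.5307, -0.2862, 0.072]]
loupe 0.4 [[0.64  0.191 0.1  ]]
case_cushion 0.7 [[ 0.583 -0.263  0.085]]
side [  2   4  14  19 184] [267.5 184.7] (19.402849197387695, 9.943960189819336)
side [  0   4  16  21 211] [273.7 207.1] (21.10059928894043, 10.429031372070312)
side [  1   3  17  26 298] [284.6 247.2] (26.193845748901367, 11.884244918823242)
side [  0   3  20  31 373] [293.1 278.6] (32.880531311035156, 12.928257942199707)
[[0.5815, 0.1237, 0.072], [0.5785, 0.0315, 0.072], [0.5737, -0.1096, 0.072], [0.5706, -0.2031, 0.072]] [0.09221147 0.1411587  0.09360627]
yaw -0.033362876411986084 mid [ 0.57609846 -0.03938702  0.072     ]
[[0.5536, 0.2111, 0.072], [0.6807, 0.2023, 0.072], [0.6634, -0.2928, 0.072], [0.5356, -0.2901, 0.072]]
loupe 0.66 [[0.635 0.169 0.1  ]]
loupe 0.5 [[ 0.598 -0.164  0.1  ]]
case_cushion 0.56 [[ 0.589 -0.273  0.085]]
```

```bash
cat >> h.py <<'E'
from scipy.spatial.transform import Rotation as R
yaw=-.0337; M=np.array([.5754,-.0378])
ex=np.array([np.cos(yaw),np.sin(yaw)]); ey=np.array([-ex[1],ex[0]])
BY=dict(zip((1,2,3,4),(.1645,.0705,-.0705,-.1645)))
Rt=R.from_matrix(np.c_[np.r_[ex,0],-np.r_[ey,0],[0,0,-1]])
def shift(s,b,dx=0,tipz=.11):
    p=np.r_[M+ex*dx+ey*BY[b],tipz+.19]; r=R.from_rotvec(s["tool_rot"])
    print("target",p.round(4),"shift mm",(r.inv().apply(p-s["tool_pos"])*1e3).round(1),"turn",(r.inv()*Rt).as_rotvec().round(4))
E
python3 -c "
from station import *; from h import *
s=read_state(); shift(s,4,0,.215); shift(s,4,0,.085); print(s['time'],s['qpos'])"
```

```text
target [ 0.5699 -0.2022  0.405 ] shift mm [ 4.919e+02 -2.733e+02 -3.000e-01] turn [-0.      0.      0.3135]
target [ 0.5699 -0.2022  0.275 ] shift mm [ 491.9 -273.3  129.7] turn [-0.      0.      0.3135]
1.2 [-1.29343107e+00  3.52980054e-01  1.63340108e+00 -1.45359943e-05
  1.15523756e+00 -2.38423624e-03]
```

Call:
{"name": "play_rows", "arguments": {
  "increments": "492 -273 0 0 0 0.3135 1;492 -273 0 0 0 0.3135 1;492 -273 0 0 0 0.3135 1;492 -273 0 0 0 0.3135 1;492 -273 0 0 0 0.3135 1;492 -273 0 0 0 0.3135 1;492 -273 0 0 0 0.3135 1;492 -273 0 0 0 0.3135 1;492 -273 0 0 0 0.3135 1;492 -273 0 0 0 0.3135 1;492 -273 0 0 0 0.3135 1;492 -273 0 0 0 0.3135 1",
  "squeeze": 3
}}

```text
time: 2.4
tool_pos: [0.5727, -0.1993, 0.4048]
tool_rot: [-3.141, 0.048, -0.002]
force: [-1.0, 0.0, -0.5]
grip_width: 0.0004
gripper_force: 0.0
```

Call:
{"name": "play_rows", "arguments": {
  "increments": "0 0 0 0 0 0 1;0 0 0 0 0 0 1;0 0 0 0 0 0 1"
}}

```text
time: 2.7
tool_pos: [0.5691, -0.2036, 0.4047]
tool_rot: [3.141, -0.055, -0.001]
force: [-0.5, -1.2, -0.3]
grip_width: 0.0005
gripper_force: 0.0
```

```bash
python3 -c "
from station import *; from h import *
s=read_state(); shift(s,4,0,.085); print(s['time'],s['tool_pos'],s['force'],s['grip_width'],s['gripper_force'])"
```

```text
target [ 0.5699 -0.2022  0.275 ] shift mm [  0.8  -1.4 129.7] turn [ 0.0003  0.0006 -0.0012]
2.7 [ 0.56909106 -0.20358364  0.40465427] [-0.52480263 -1.2164688  -0.32290141] 0.0005100706220730381 0.0
```

Call:
{"name": "play_rows", "arguments": {
  "increments": "0 -1 30 0 0 0 1;0 -1 60 0 0 0 1;0 -1 90 0 0 0 1;0 -1 110 0 0 0 1;0 -1 120 0 0 0 1;0 -1 126 0 0 0 1;0 -1 128 0 0 0 1;0 -1 128 0 0 0 1;0 -1 128 0 0 0 1;0 -1 128 0 0 0 1"
}}

```text
time: 3.7
tool_pos: [0.5704, -0.2015, 0.2775]
tool_rot: [3.141, -0.053, 0.002]
force: [0.8, -0.1, -0.2]
grip_width: 0.0004
gripper_force: 0.0
```

Call:
{"name": "play_rows", "arguments": {
  "increments": "0 0 1 0 0 0 1;0 0 2 0 0 0 1;0 0 3 0 0 0 1;0 0 4 0 0 0 1;0 0 5 0 0 0 1;0 0 6 0 0 0 1;0 0 7 0 0 0 1;0 0 8 0 0 0 1;0 0 9 0 0 0 1;0 0 9 0 0 0 1;0 0 9 0 0 0 1"
}}

```text
time: 4.8
tool_pos: [0.5701, -0.2015, 0.2677]
tool_rot: [-3.141, 0.053, 0.0]
force: [0.2, -0.1, -0.8]
grip_width: 0.0005
gripper_force: 0.0
```

Call:
{"name": "play_rows", "arguments": {
  "increments": "0 0 1 0 0 0 1;0 0 2 0 0 0 1;0 0 3 0 0 0 1;0 0 4 0 0 0 1;0 0 5 0 0 0 1;0 0 5 0 0 0 1;0 0 5 0 0 0 1"
}}

```text
time: 5.5
tool_pos: [0.5701, -0.2015, 0.2627]
tool_rot: [-3.141, 0.053, 0.0]
force: [0.6, 0.6, 0.3]
grip_width: 0.0003
gripper_force: 0.0
```

```bash
python3 -c "
from station import *; from h import *
f=grab_frame('side');cv2.imwrite('pics/s1.png',cv2.resize(f['pixels'][120:400,180:400],None,fx=2,fy=2,interpolation=2))"
```

```text
(no output)
```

View pics/s1.png

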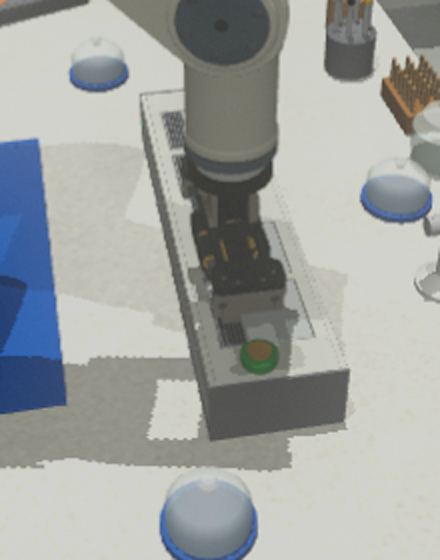

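The picture shows the hand over the 4th panel at crop (240,270). Its strip is still visible at (232,330) and the cushion at (260,352) is clear. Next I press slowly.

Call:
{"name": "play_rows", "arguments": {
  "increments": "0 0 0.5 0 0 0 1;0 0 1 0 0 0 1;0 0 1.5 0 0 0 1;0 0 2 0 0 0 1;0 0 2 0 0 0 1;0 0 2 0 0 0 1"
}}

```text
time: 6.15
tool_pos: [0.5701, -0.2014, 0.2609]
tool_rot: [3.141, -0.053, 0.0]
force: [-2.1, 0.7, 4.0]
grip_width: 0.0006
gripper_force: 2.5
```

Call:
{"name": "play_rows", "arguments": {
  "increments": "0 0 0 0 0 0 1"
}}

```text
time: 6.25
tool_pos: [0.5701, -0.2015, 0.2609]
tool_rot: [3.141, -0.053, 0.0]
force: [-1.7, -0.2, 4.4]
grip_width: 0.0003
gripper_force: 2.5
```

Call:
{"name": "play_rows", "arguments": {
  "increments": "0 0 -5 0 0 0 1;0 0 -15 0 0 0 1;0 -25 -15 0 0 0 1;0 -55 -15 0 0 0 1;0 -80 -15 0 0 0 1;0 -94 -15 0 0 0 1;0 -94 -10 0 0 0 1;0 -94 -5 0 0 0 1;0 -94 -2.5 0 0 0 1;0 -94 -2.5 0 0 0 1;0 -94 -2.5 0 0 0 1;0 -94 -2.5 0 0 0 1"
}}

```text
time: 7.45
tool_pos: [0.5733, -0.108, 0.2632]
tool_rot: [3.141, -0.054, -0.0]
force: [0.1, -1.2, -0.0]
grip_width: 0.0005
gripper_force: 0.0
```

Call:
{"name": "play_rows", "arguments": {
  "increments": "0 0 0.5 0 0 0 1;0 0 1 0 0 0 1;0 0 1.5 0 0 0 1;0 0 2 0 0 0 1;0 0 2.5 0 0 0 1;0 0 2.5 0 0 0 1;0 0 2.5 0 0 0 1"
}}

```text
time: 8.15
tool_pos: [0.5733, -0.1076, 0.2609]
tool_rot: [3.141, -0.053, 0.0]
force: [-1.6, -2.1, 4.5]
grip_width: 0.0004
gripper_force: 2.5
```

```bash
python3 -c "
from station import *; from h import *
s=read_state(); shift(s,3,0,.072); print(s['force'],s['tool_pos'])"
```

```text
target [ 0.573  -0.1083  0.262 ] shift mm [-0.3  0.7 -1.1] turn [ 0.0002 -0.0002  0.    ]
[-1.63996239 -2.07438546  4.49233819] [ 0.57331019 -0.10760901  0.26094133]
```

Call:
{"name": "play_rows", "arguments": {
  "increments": "0 0 -10 0 0 0 1;0 0 -35 0 0 0 1;0 -30 -40 0 0 0 1;0 -70 -40 0 0 0 1;0 -110 -40 0 0 0 1;0 -135 -40 0 0 0 1;0 -141 -30 0 0 0 1;0 -141 -10 0 0 0 1;0 -141 -4 0 0 0 1;0 -141 -2.5 0 0 0 1;0 -141 -2.5 0 0 0 1;0 -141 -2.5 0 0 0 1"
}}

```text
time: 9.35
tool_pos: [0.5783, 0.0329, 0.2637]
tool_rot: [-3.141, 0.054, -0.001]
force: [0.8, 0.1, -0.1]
grip_width: 0.0006
gripper_force: 0.0
```

Call:
{"name": "play_rows", "arguments": {
  "increments": "0 0 0.5 0 0 0 1;0 0 1 0 0 0 1;0 0 1.5 0 0 0 1;0 0 2 0 0 0 1;0 0 2.5 0 0 0 1;0 0 2.5 0 0 0 1;0 0 2.5 0 0 0 1"
}}

```text
time: 10.05
tool_pos: [0.5781, 0.0334, 0.2607]
tool_rot: [3.141, -0.053, 0.0]
force: [0.5, -1.1, 1.0]
grip_width: 0.0008
gripper_force: 0.8
```

```bash
python3 -c "
from station import *; from h import *
s=read_state(); shift(s,2,0,.072); print(s['force'],s['tool_pos'])"
```

```text
target [0.5778 0.0327 0.262 ] shift mm [-0.3  0.7 -1.3] turn [ 0.0001 -0.0002  0.    ]
[ 0.52057773 -1.07591522  0.98507606] [0.57810787 0.03339651 0.26073204]
```

Call:
{"name": "play_rows", "arguments": {
  "increments": "0 0 0.5 0 0 0 1;0 0 1 0 0 0 1;0 0 1.5 0 0 0 1;0 0 2 0 0 0 1;0 0 2 0 0 0 1"
}}

```text
time: 10.55
tool_pos: [0.5781, 0.0334, 0.2586]
tool_rot: [-3.141, 0.053, -0.0]
force: [1.3, -0.2, 1.6]
grip_width: 0.0006
gripper_force: 0.6
```

```bash
python3 -c "
from station import *; from h import *
s=read_state(); print(s['force'],s['tool_pos'])
f=grab_frame('wrist');cv2.imwrite('pics/w1.png',f['pixels'])"
```

```text
[ 1.27128184 -0.22942289  1.57100288] [0.57807958 0.0334331  0.25861981]
```

View pics/w1.png

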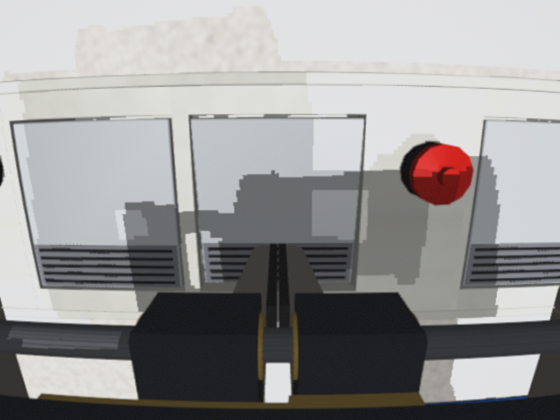

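Panel 2 keeps giving at about 1.5 N, so it is the hatch. In the wrist view the tips sit centred on its strip at (277,250) and the pot is clear at (440,175). Next I follow the arc.

Call:
{"name": "play_rows", "arguments": {
  "increments": "-0.5 0 1.8 0 0 0 1;-1 0 3.6 0 0 0 1;-0.8 0 5.4 0 0 0 1;-0.5 0 7.1 0 0 0 1;0 0 8.8 0 0 0 1;0.5 0 10.4 0 0 0 1;1.1 0 12 0 0 0 1;1.8 0 13.7 0 0 0 1;2.6 0 15.3 0 0 0 1;3.4 0 16.8 0 0 0 1;4.3 0 18.2 0 0 0 1;5.3 0 19.7 0 0 0 1"
}}

```text
time: 11.8
tool_pos: [0.5833, 0.0332, 0.2388]
tool_rot: [3.141, -0.053, -0.0]
force: [-0.9, 1.0, 2.9]
grip_width: 0.0005
gripper_force: 1.0
```

Call:
{"name": "play_rows", "arguments": {
  "increments": "1.1 0 1.4 0 0 0 1;2.2 0 2.8 0 0 0 1;3.4 0 4.1 0 0 0 1;4.7 0 5.3 0 0 0 1;6 0 6.4 0 0 0 1;7.4 0 7.5 0 0 0 1;8.8 0 8.5 0 0 0 1;10.3 0 9.5 0 0 0 1;10.3 0 9.5 0 0 0 1"
}}

```text
time: 12.7
tool_pos: [0.5937, 0.0329, 0.2293]
tool_rot: [3.141, -0.053, -0.0]
force: [0.7, -0.4, 1.2]
grip_width: 0.0006
gripper_force: 0.4
```

```bash
python3 -c "
from station import *; from h import *
s=read_state(); print(s['force'],s['tool_pos'])
f=grab_frame('wrist');cv2.imwrite('pics/w2.png',f['pixels'])"
```

```text
[ 0.69776453 -0.42672425  1.22096635] [0.59372197 0.03289653 0.22929802]
```

View pics/w2.png

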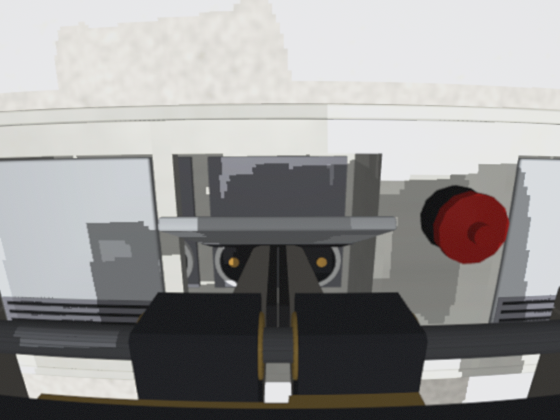

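The panel is standing steeply open, its rear edge at row 222. I continue gently until it reaches the stop.

Call:
{"name": "play_rows", "arguments": {
  "increments": "0.7 0 0.4 0 0 0 1;1.5 0 0.8 0 0 0 1;2.2 0 1.2 0 0 0 1;3 0 1.5 0 0 0 1;3 0 1.5 0 0 0 1;3 0 1.5 0 0 0 1"
}}

```text
time: 13.35
tool_pos: [0.5964, 0.0328, 0.228]
tool_rot: [3.141, -0.053, -0.001]
force: [-3.9, 0.7, 4.7]
grip_width: 0.0007
gripper_force: 2.6
```

Call:
{"name": "play_rows", "arguments": {
  "increments": "0.5 0 0 0 0 0 1;1 0 0.2 0 0 0 1;1 0 0.2 0 0 0 1;1 0 0.2 0 0 0 1"
}}

```text
time: 13.75
tool_pos: [0.5969, 0.0328, 0.2279]
tool_rot: [3.141, -0.053, -0.004]
force: [-7.0, -0.1, 8.0]
grip_width: 0.0004
gripper_force: 4.8
```

Call:
{"name": "play_rows", "arguments": {
  "increments": "-2 0 0 0 0 0 1;-6 0 0 0 0 0 1;-10 0 0 0 0 0 1;-10 0 -10 0 0 0 1;-10 0 -30 0 0 0 1;-10 0 -60 0 0 0 1;-20 0 -100 0 0 0 1;-40 0 -140 0 0 0 1;-70 0 -160 0 0 0 1;-100 0 -160 0 0 0 1;-120 0 -160 0 0 0 1;-120 0 -160 0 0 0 1"
}}

```text
time: 14.95
tool_pos: [0.4756, 0.0368, 0.3887]
tool_rot: [-3.141, 0.053, -0.0]
force: [-0.3, -0.2, -0.7]
grip_width: 0.0008
gripper_force: 0.0
```

```bash
python3 -c "
from station import *; from h import *
s=read_state(); print(s['force'],s['tool_pos'])
a=grab_frame('side')['pixels'][120:400,180:400]; b=grab_frame('wrist')['pixels']
cv2.imwrite('pics/e.png',np.hstack([cv2.resize(a,(440,560)),cv2.resize(cv2.copyMakeBorder(b,0,293,0,0,0),(440,560))])[:,:800])"
```

```text
[-0.28368071 -0.24955701 -0.68349891] [0.47563619 0.03680362 0.38865408]
```

View pics/e.png

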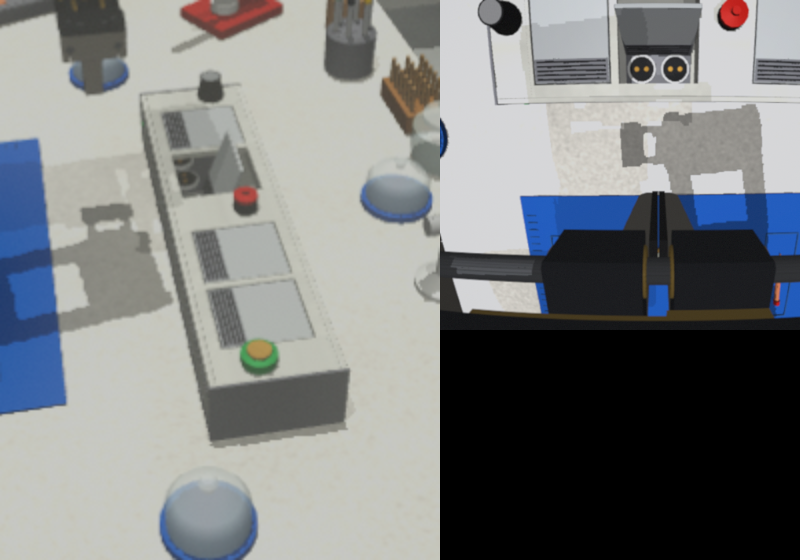

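The side view shows the 2nd panel standing open at (225,165), with the pot, loupe, cushion and domes where they were and the hand clear.

```bash
python3 -c "
from station import *
print(close_job())"
```

```text
the job is handed in; nothing more can be done
None
```

The hatch is the second cover from the +y end; I pushed it open to its stop, left it standing open with the hand clear, and handed the job in at about 15 s. The 4th and 3rd covers had pressed as blanks, and I did not press the 1st.

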